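# Tighten and prove the clamp screw of a lens gauge stop

### The arm

A 7-joint arm with a two-finger parallel gripper is mounted at the origin on the work surface. World frame = base frame: x ahead of the robot, y to its left, z up, the work surface at z = 0. Lengths are in m, angles in degrees, forces in N, time in s.
With the tool pointing down it reaches from about 0.4 to 0.9 m from the base axis. Payload 5.5 kg.
Tool frame: the origin (TCP) lies between the finger pads; the fingertips stand 25 mm ahead of it and the grasp point (between the pads) lies 6 mm ahead of it (arm.tips_ahead is the z of the fingertips in the tool frame, in m); z points along the fingers, y is the line along which they close (so a half turn about z gives the same grasp; the last joint's range is limited). The gripper opens to 85 mm and grips with 20 to 120 N. Pads are 22 mm wide; open, the fingers measure 114 mm over their backs; the gripper's body (76 mm by 85 mm) begins 54 mm behind the grasp point. The pads swing forward as they close: fully open they stand 13 mm farther back than shut.
Start: joints at [-56.024, 28.699, -24.465, 88.831, 12.651, 65.22, -12.049], TCP at [0.21, 0.615, 0.256] pointing down, gripper open.
Joint ranges: [-164.97, 164.97], [-17.58, 116.51], [-87.97, 89.64], [11.32, 138.91], [-80.73, 260.73], [10.89, 115.49], [-147.41, 147.41]. Speed limits (degrees/s): [147.25, 147.25, 180, 180, 180, 180, 180].

### API

Orientations are given as a 3x3 rotation matrix whose columns are the frame's x, y, z axes.
In Python, from rig import arm, read_camera gives the robot as it stands. The module is installed in compiled form; this text tells all that it offers.
- The arm moves only by the shell command python3 -m crank 'ROWS'. ROWS is a JSON object of lists of equal length, an entry for each row: "offset": the shift along the tool's x, y, z in m, a list of three; "roll": the turn about the tool's z in rad; "hand": the finger opening in m, from 0 to 0.0854. In form: {"offset": [[dx, dy, dz], ...], "roll": [roll, ...], "hand": [hand, ...]}. A call has 1 to 8 rows; each row is the pose to reach, as a shift and turn from the pose commanded when the call began, along the tool's axes at that moment; what a row does not reach only later rows make up. A row lasts 1/12 s, in which the tool goes at most 41.7 mm and 7.16 degrees, less where a joint would pass 70% of its speed; a pose out of reach is approached as far as the arm can. A call with a gripper value outside its range is refused whole. The fingers move at their own pace and stop on an object; the grip force is fixed at half the most. Time passes only in rows, so rows that repeat a pose let the fingers close. It gives the time, the measured TCP pose, the force, the opening and the grip force at its end, in the units of the state.
- arm.get_state(): the state, without advancing time (a new reading comes with each control period).
- read_camera(name): name is "side" or "top" or "wrist"; returns a dict with "color" (480x640x3 uint8, red, green, blue), "fx", "fy", "cx", "cy" (pixels), "R" (3x3) and "t" (3): a world point X has camera coordinates R X + t; the wrist camera has in their place "tool_from_camera" (4x4, takes a point from camera to tool coordinates, whose origin is the TCP and whose axes are the flange's). Camera axes: x right, y down, z forward; pixel columns grow to the right and rows downward; lengths in m; the calibration is good to about 2 mm. A picture is of the moment at which its call begins: read the wrist's pose just before it. There is no depth.
- arm.sign_off(): hands the job in; it is judged then, once.
The state is a dict: "clock": time; "joint_pos": joint angles; "qvel": joint speeds; "effort": joint torques, N m; "ee_pos": TCP position; "ee_rot": TCP orientation; "ft_force": force on the tool from outside, world axes, zero at the start; "torque": the same for the moment, N m; "gripper_width": finger opening in m; "gripper_force": force on a finger pad.
Only numpy, scipy, OpenCV 4.12 (cv2) and the standard library are available. Lean on these libraries where they do the work, as an engineer would, in place of code of your own. Each camera call takes 0.05 s, during which the arm holds its last target. There are 200 camera calls.

### The job

The end stop of the lens gauge has a slack clamp screw: swing its cranked lever clockwise (seen from above) by the upright knob until the screw comes up snug, then lean on the knob with about 11 N, square to the lever, for a good second without forcing the screw further round. Let go of the lever, then prove the stop by pushing the round sprung buffer on its face about 7 mm in, straight along the rail, for about a second: neither the stop nor the thread collar may shift. Finish clear of everything with the screw still snug and the buffer out again, and leave the lenses, tools and other things on the bench alone.

Things in the scene. Friction and masses are not known exactly. Their poses are not given: they have to be found in the camera images.
- rail: Gauge rail: grey steel plate 350 long x 90 wide x 18 high (mm), fixed to the bench. Its origin is on the bench under the plate's centre line, 20 mm from the middle of its length; the plate runs from x -195 to x +155 mm; z is up. At x -187 to -113 mm is a 74 mm square nest with a 10 mm high rim holding an amber lens; the stop stands on the +x half, with its buffer facing the nest (-x).
- stop_top (a point): Point on the screw's axis at the top of the aluminium stop block, 53 mm above the bench. The block is 60 mm along the rail x 66 mm wide, from 18 to 53 mm high; it sits in a slot along the rail's x and drags: it slides only under about 20 N, and must not be shifted (3 mm is too much).
- collar_mark (a point): Dark mark on the upper face, 61 mm high, of the steel thread collar (52 mm diameter, 8 mm high) under the lever, 24 mm from the screw's axis. The collar stays still until the screw is over-tightened: above about 1.35 N m (18 N at the knob) it is forced round with the lever. The direction of the mark from the axis varies by some 0.15 rad to either side, and the snug direction of the lever with it.
- screw (a joint): Clockwise turn of the clamp screw seen from above, rad; starts slack at about 0.3 to 0.85 and is snug (at its stop) at 1.2. It turns freely with about 0.12 N m (1.6 N at the knob) and stays where it is left.
- screw_axis (a point): Point on the screw's vertical axis at the height of the lever's bar, 71 mm above the bench; its x axis points along the lever (when unloaded), z up. Hub 26 mm diameter, its top 85 mm high at most.
- knob (a point): Centre of the top of the black upright knob at the lever's end, 106 mm above the bench, 75 mm from the screw's axis. The knob is a 20 mm diameter cylinder, from 64 to 106 mm high; the lever's bar is 10 mm thick, centred 71 mm high. Once the screw is snug the lever gives elastically, about 0.14 mm at the knob per N, and springs back when let go.
- buffer_tip (a point): Centre of the flat front of the round rubber buffer (22 mm diameter, 8 mm thick) on the stop's face that looks to the rail's -x, 36 mm above the bench (18 mm above the rail's top), 25 mm in front of the block when out. Push it along the rail's +x.
- buffer (a joint): How far the buffer is pushed in, m: 0 out, 0.010 fully in; it springs back. It takes 0.8 N to start, 6.4 N at 0.007, 8.8 N at 0.010.
- lens: Amber ribbed lens 60 x 60 x 8 mm lying loose in the nest on the rail, origin under its centre; leave alone.
- fitting: Brass fitting, 18 mm diameter, 22 mm high, standing on the rail's +x end, origin under its centre; leave alone.
- spare_lens: Amber ribbed lens 60 x 60 x 8 mm on the bench, origin under its centre; leave alone.
- screwdriver: Screwdriver lying on the bench; leave alone.
- spanner: Spanner lying on the bench; leave alone.
- spray_can: Grey can, 60 mm diameter, 160 mm high, origin under its centre; leave alone.
- pin_cup: Steel cup, 70 mm diameter, 50 mm high, origin under its centre; leave alone.
- spacer: Aluminium spacer, 40 mm diameter, 30 mm high, origin under its centre; leave alone.

How it is judged (in metres and radians):
On the way, in this order (a step that is already met when the one before it is completed fails the run):
1. The screw is snug (joint screw above 1.16 rad) and the lever is leaned on clockwise with at least 0.55 N m (7.3 N at the knob, which gives by more than 1.03 mm) for 0.8 s on end (value of joint screw above 1.16 rad and y of knob in the frame of screw_axis below -0.00103 m), for 0.8 s.
2. With the lever let go (given by less than 0.5 mm) and the screw snug, the buffer is held more than 4.5 mm in for 0.5 s on end (value of joint screw above 1.16 rad and y of knob in the frame of screw_axis above -0.0005 m and value of joint buffer above 0.0045 m), for 0.5 s.
At the end, for the whole second after the job is handed in: The screw is still snug (joint above 1.16 rad) with the lever unloaded (given by less than 0.5 mm), the buffer is out (less than 1 mm in), the stop is within 3 mm and the collar's mark within 2.5 mm of where they were at the start (value of joint screw above 1.16 rad and y of knob in the frame of screw_axis above -0.0005 m and value of joint buffer below 0.001 m and distance of stop_top from where it was at the start of the episode below 0.003 m and distance of collar_mark from where it was at the start of the episode below 0.0025 m); the robot touches nothing.
It fails at once if the thread collar is forced round: its mark moves more than 2.5 mm (distance of collar_mark from where it was at the start of the episode above 0.0025 m).
It fails at once if the stop is shifted more than 3 mm (distance of stop_top from where it was at the start of the episode above 0.003 m).
It fails at once if a bystander is disturbed: moved more than 20 mm (distance of any of lens, fitting, spare_lens, screwdriver, spanner, spray_can, pin_cup, spacer from where it was at the start of the episode above 0.02 m).
It also fails if it takes over 64 s, if anything falls off the work surface, if the arm or the gripper's body presses on something with over 40 N, if the wrist force passes 120 N, or if a joint passes its speed limit or range.

## Working session

There is one attempt and no reset: what is moved stays moved. The work goes in short steps, Python scripts to look and compute and a shell command to move; the robot and the scene stay as the last step left them, time stands still between calls to the robot, and variables do not carry over. Pictures are saved under pics/ and viewed, at most 10 in all, crops included, and the job is handed in when it is done.

```bash
mkdir -p pics; python3 - <<'E'
from rig import arm, read_camera
import cv2,numpy as np
s=arm.get_state(); print(s['clock'],s['ee_pos'],np.round(s['ee_rot'],3).tolist(),s['ft_force'],s['gripper_width'],arm.tips_ahead)
for n in ['top','side']:
    c=read_camera(n); cv2.imwrite(f'pics/{n}0.png',c['color'][:,:,::-1]); 
    print(n,c['fx'],c['fy'],c['cx'],c['cy'],np.round(c['R'],3).tolist(),np.round(c['t'],3).tolist())
E
```

```text
0.0 [0.21035059 0.6143324  0.2552579 ] [[-0.946, 0.324, -0.001], [0.324, 0.946, -0.002], [0.0, -0.002, -1.0]] [ 0.34777923  0.35522653 -0.4686008 ] 0.08542071652147268 0.025
top 566.6974041975868 566.6974041975868 316.6667193172373 238.5948878072047 [[0.001, -1.0, 0.003], [-0.992, -0.001, -0.13], [0.13, -0.003, -0.992]] [0.036, 0.568, 1.168]
side 540.7543947615046 540.7543947615046 321.69888568580706 238.45709773419648 [[0.902, -0.432, -0.007], [-0.288, -0.588, -0.756], [0.322, 0.684, -0.655]] [-0.519, 0.248, 1.212]
```

View pics/top0.png

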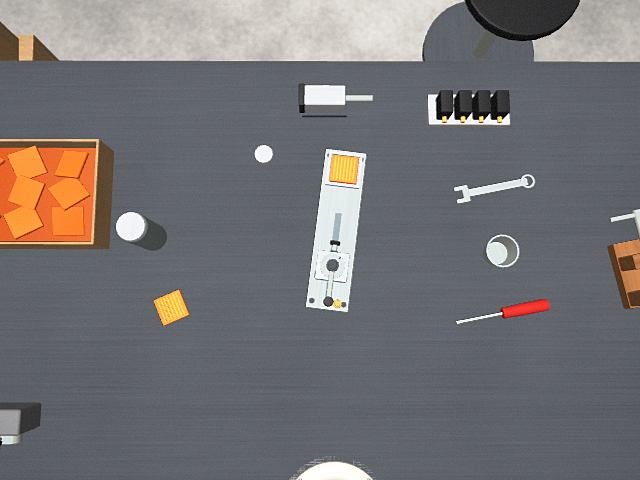

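View pics/side0.png

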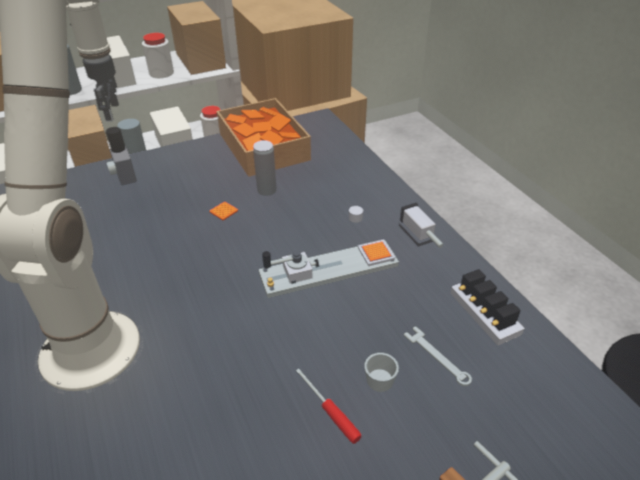

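The top view shows the rail running away from the robot, with the nest far off at about (344,169). The screw hub is at (333,265), the knob at (328,301), the buffer at about (335,243) and the fitting at (337,303). Clockwise takes the knob to the left, towards +y. Next I'll measure these.

```bash
cat > h.py <<'E'
import numpy as np,cv2
from rig import arm,read_camera
def cast(c,uv,z):
    R=np.array(c['R']);t=np.array(c['t']);o=-R.T@t
    d=R.T@np.array([(uv[0]-c['cx'])/c['fx'],(uv[1]-c['cy'])/c['fy'],1]); return o+d*(z-o[2])/d[2]
def wristcam():
    s=arm.get_state(); c=read_camera('wrist'); T=np.array(c['tool_from_camera'])
    Rw=np.array(s['ee_rot']); Rc=Rw@T[:3,:3]; o=Rw@T[:3,3]+s['ee_pos']
    c['R']=Rc.T; c['t']=-Rc.T@o; return s,c
E
python3 - <<'E'
from h import *
c=read_camera('top'); im=c['color']; 
cv2.imwrite('pics/top1.png',cv2.resize(im[140:320,290:380,::-1],None,fx=3.3*1,fy=3.3,interpolation=cv2.INTER_CUBIC))
g=im.astype(int); 
m=((g.min(2)>150)).astype(np.uint8); m[:140]=0;m[320:]=0;m[:,:300]=0;m[:,375:]=0
pts=cv2.findNonZero(m); r=cv2.minAreaRect(pts); b=cv2.boxPoints(r); P=np.array([cast(c,p,.018) for p in b]); print(b.round(1).tolist(),P.round(4).tolist(), [np.linalg.norm(P[i]-P[i-1]).round(4) for i in range(4)])
d=((g.max(2)<70)).astype(np.uint8); d[:228]=0;d[312:]=0;d[:,:312]=0;d[:,350:]=0
n,l,st,ce=cv2.connectedComponentsWithStats(d)
for i in range(1,n):
  if st[i,4]>5: print(st[i],ce[i].round(1),cast(c,ce[i],.106).round(4),cast(c,ce[i],.085).round(4),cast(c,ce[i],.036).round(4))
E
```

```text
[[305.29998779296875, 306.3999938964844], [325.1000061035156, 148.10000610351562], [366.70001220703125, 153.3000030517578], [346.8999938964844, 311.6000061035156]] [[0.4251, 0.0603, 0.018], [0.7718, 0.018, 0.018], [0.7602, -0.0737, 0.018], [0.4142, -0.0281, 0.018]] [np.float64(0.0891), np.float64(0.3494), np.float64(0.0924), np.float64(0.349)]
[330 241  10   5  33] [334.8 242.5] [5.511e-01 3.000e-04 1.060e-01] [ 5.537e-01 -5.000e-04  8.500e-02] [ 0.5598 -0.0022  0.036 ]
[324 297   9   9  16] [329.1 302.6] [0.4317 0.012  0.106 ] [0.4321 0.0115 0.085 ] [0.4329 0.0103 0.036 ]
```

View pics/top1.png

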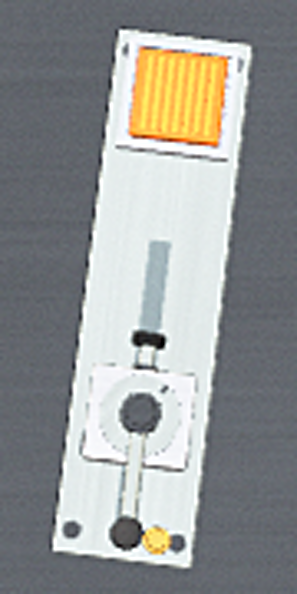

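The crop shows the black knob at (328,301) in full-image pixels, hub at (332.4,264.5), collar mark at (341,257.6) and dark buffer at (335,242.5). The yellow fitting is right beside the knob on its −y side.

```bash
python3 - <<'E'
from h import *
c=read_camera('top')
k=cast(c,(328.2,301.2),.106);h=cast(c,(332.4,264.5),.085);m=cast(c,(340.9,257.6),.061);f=cast(c,(337,303.5),.04)
print(k,h,m,f,np.linalg.norm((k-h)[:2]),np.linalg.norm((m-h)[:2]))
s=arm.get_state();R=s['ee_rot']
a=np.array([.48,-.02,.2]); print(R.T@(a-s['ee_pos']))
T=read_camera('wrist')['tool_from_camera'];print(np.round(T,3).tolist())
E
```

```text
[0.43435277 0.01370111 0.106     ] [0.50880789 0.00457948 0.085     ] [ 0.52521689 -0.01382571  0.061     ] [ 0.43093019 -0.00620072  0.04      ] 0.07501179302799423 0.024657780817313273
[-0.46058777 -0.51303077  0.05620034]
[[0.001, -0.956, -0.295, 0.075], [1.0, 0.001, 0.0, 0.001], [-0.0, -0.295, 0.956, -0.118], [0.0, 0.0, 0.0, 1.0]]
```

```bash
python3 -m crank '{"offset":[[-0.024,-0.032,0],[-0.049,-0.063,0],[-0.073,-0.095,0],[-0.098,-0.127,0],[-0.122,-0.158,0],[-0.146,-0.19,0],[-0.171,-0.222,0],[-0.195,-0.253,0]],"roll":[0,0,0,0,-0.05,-0.1,-0.15,-0.209],"hand":[0,0,0,0,0,0,0,0]}'
python3 - <<'E'
from h import *
s=arm.get_state();R=s['ee_rot'];print(R.round(3).tolist(),R.T@(np.array([.429,-.031,.2])-s['ee_pos']),s['joint_pos'])
E
```

```text
clock: 0.92
ee_pos: [0.3133, 0.3104, 0.2564]
ee_rot: [[-0.993, 0.118, 0.0], [0.118, 0.993, 0.0], [-0.0, 0.0, -1.0]]
ft_force: [1.7, -0.3, -0.1]
gripper_width: -0.0
gripper_force: 0.0
[[-0.993, 0.118, 0.0], [0.118, 0.993, 0.0], [-0.0, 0.0, -1.0]] [-0.15519287 -0.32534221  0.05638516] [-27.64260427   6.29235536 -21.87525594 117.45016202   2.8174541
  56.72183331  32.27394759]
```

```bash
python3 -m crank '{"offset":[[-0.018,-0.036,0],[-0.035,-0.073,0],[-0.053,-0.11,0],[-0.07,-0.146,0],[-0.087,-0.182,0],[-0.104,-0.219,0],[-0.122,-0.255,0],[-0.139,-0.29,0]],"roll":[0,0,0,0,0,0,0,0],"hand":[0,0,0,0,0,0,0,0]}'
python3 -m crank '{"offset":[[-0.016,-0.035,0.03],[-0.016,-0.035,0.056],[-0.016,-0.035,0.056],[-0.016,-0.035,0.056]],"roll":[0,0,0,0],"hand":[0,0,0,0]}'
python3 - <<'E'
from h import *
s,c=wristcam();cv2.imwrite('pics/w1.png',c['color'][:,:,::-1])
R=s['ee_rot'];print(R.round(3).tolist(),R.T@(np.array([.429,-.031,.108])-s['ee_pos']),s['joint_pos'],s['ft_force'])
for p in ([.4344,.0137,.106],[.5088,.0046,.085]):
  q=c['R']@np.array(p)+c['t'];print(c['fx']*q[0]/q[2]+c['cx'],c['fy']*q[1]/q[2]+c['cy'])
E
```

```text
clock: 1.58
ee_pos: [0.4164, 0.0057, 0.2567]
ee_rot: [[-0.993, 0.121, 0.001], [0.121, 0.993, -0.0], [-0.001, 0.0, -1.0]]
ft_force: [1.6, 0.9, 0.1]
gripper_width: -0.0001
gripper_force: 0.0
clock: 1.92
ee_pos: [0.4263, -0.0289, 0.1992]
ee_rot: [[-0.993, 0.122, -0.004], [0.122, 0.993, 0.0], [0.004, -0.0, -1.0]]
ft_force: [0.1, -0.4, 0.4]
gripper_width: 0.0
gripper_force: 0.0
[[-0.993, 0.122, -0.004], [0.122, 0.993, 0.0], [0.004, -0.0, -1.0]] [-0.00330578 -0.00173267  0.09122153] [ -0.59157531   8.6642505    0.95498552 123.02853149  -0.21380613
  48.55177843  83.50843005] [ 0.13611635 -0.39747237  0.42800067]
394.68304741931416 265.4515309377256
382.1559109160922 365.8331197451448
```

View pics/w1.png

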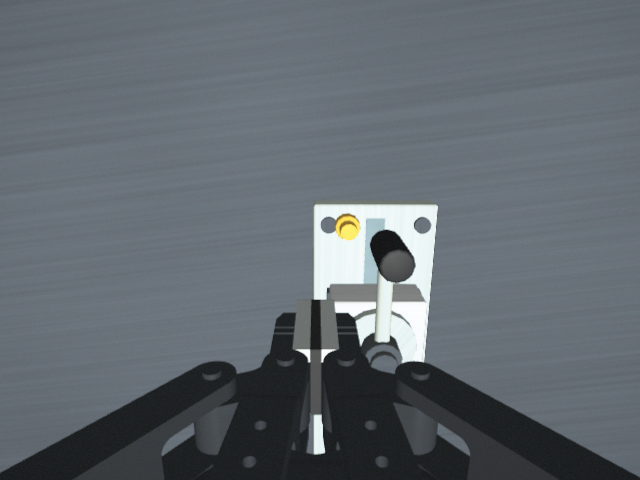

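The wrist view shows the knob top at (397,265), within 1 mm of the prediction. Joint 7 would run short of range turning clockwise, so I'll turn a quarter turn back. That way I push the knob with the fingers' narrow side and later push the buffer with the finger back.

```bash
python3 -m crank '{"offset":[[-0.003,-0.002,0.02],[-0.003,-0.002,0.03],[-0.003,-0.002,0.03],[-0.003,-0.002,0.03],[-0.003,-0.002,0.03],[-0.003,-0.002,0.03],[-0.003,-0.002,0.03],[-0.003,-0.002,0.03]],"roll":[-0.12,-0.24,-0.36,-0.48,-0.6,-0.72,-0.84,-0.96],"hand":[0,0,0,0,0,0,0,0]}'
python3 -m crank '{"offset":[[0,0,0],[0,0,0],[0,0,0],[0,0,0],[0,0,0],[0,0,0.03],[0,0,0.06],[0,0,0.06]],"roll":[-0.12,-0.24,-0.36,-0.48,-0.6,-0.61,-0.61,-0.61],"hand":[0,0,0,0,0,0,0,0]}'
python3 - <<'E'
from h import *
s=arm.get_state()
R=s['ee_rot'];print(R.round(3).tolist(),R.T@(np.array([.4344,.0137,.108])-s['ee_pos']),s['joint_pos'])
E
```

```text
clock: 2.63
ee_pos: [0.4318, -0.0295, 0.1723]
ee_rot: [[-0.661, -0.75, 0.003], [-0.75, 0.661, 0.0], [-0.002, -0.002, -1.0]]
ft_force: [0.3, -0.2, -0.2]
gripper_width: 0.0002
gripper_force: 0.0
clock: 3.3
ee_pos: [0.4286, -0.0312, 0.1084]
ee_rot: [[-0.12, -0.993, -0.004], [-0.993, 0.12, 0.002], [-0.001, 0.004, -1.0]]
ft_force: [-1.0, 0.1, 0.3]
gripper_width: 0.0
gripper_force: 0.0
[[-0.12, -0.993, -0.004], [-0.993, 0.12, 0.002], [-0.001, 0.004, -1.0]] [-0.04525948 -0.00033076  0.0004608 ] [ 43.63326164  26.52933616 -50.29851975 125.17249426  30.93573246
  41.67239197 145.40473617]
```

```bash
python3 -m crank '{"offset":[[-0.012,0,0],[-0.022,0,0],[-0.025,0.0005,0],[-0.0285,0.0011,0],[-0.033,0.002,0],[-0.0378,0.0026,0],[-0.0424,0.0028,0],[-0.0424,0.0028,0]],"roll":[0,0,0,0.06,0.12,0.18,0.24,0.24],"hand":[0,0,0,0,0,0,0,0]}'
python3 - <<'E'
from h import *
s,c=wristcam();cv2.imwrite('pics/w2.png',c['color'][:,:,::-1])
R=s['ee_rot'];h=np.array([.5088,.0046,.108]);d=R.T@(h-s['ee_pos']);print(d,s['joint_pos'])
E
```

```text
clock: 3.97
ee_pos: [0.4337, 0.0122, 0.1118]
ee_rot: [[-0.354, -0.935, 0.002], [-0.935, 0.354, -0.002], [0.001, -0.003, -1.0]]
ft_force: [-0.3, -0.9, 0.4]
gripper_width: 0.0
gripper_force: 0.3
[-0.01940999 -0.07290439  0.00402581] [ 35.12742116  25.0178899  -47.04186203 124.86761892  28.40349816
  40.96775138 128.01270314]
```

View pics/w2.png

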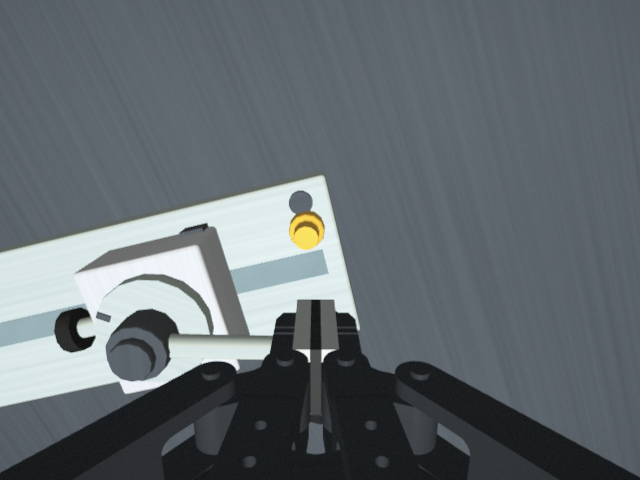

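```bash
python3 -m crank '{"offset":[[-0.0015,0.0004,0.001],[-0.003,0.0008,0.002],[-0.0045,0.0011,0.003],[-0.006,0.0014,0.003],[-0.0076,0.0017,0.003],[-0.0076,0.0017,0.003]],"roll":[0.02,0.04,0.06,0.08,0.1,0.1],"hand":[0,0,0,0,0,0]}'; python3 -m crank '{"offset":[[-0.0015,0.0004,0],[-0.003,0.0008,0],[-0.0045,0.0011,0],[-0.0045,0.0011,0]],"roll":[0.02,0.04,0.06,0.06],"hand":[0,0,0,0]}'
```

```text
clock: 4.52
ee_pos: [0.4341, 0.0192, 0.1073]
ee_rot: [[-0.446, -0.895, 0.0], [-0.895, 0.446, 0.0], [-0.0, 0.0, -1.0]]
ft_force: [-0.3, -1.4, 1.3]
gripper_width: -0.0002
gripper_force: 0.6
clock: 4.85
ee_pos: [0.4351, 0.0238, 0.1073]
ee_rot: [[-0.499, -0.866, 0.0], [-0.866, 0.499, 0.0], [-0.0, -0.0, -1.0]]
ft_force: [-0.9, -1.6, -0.1]
gripper_width: -0.0004
gripper_force: 0.6
```

```bash
python3 -m crank '{"offset":[[-0.0015,0.0004,0],[-0.003,0.0008,0],[-0.0045,0.0011,0],[-0.0045,0.0011,0]],"roll":[0.02,0.04,0.06,0.06],"hand":[0,0,0,0]}'; cat >> h.py <<'E'
def st():
    s=arm.get_state();R=s['ee_rot'];h=np.array([.5088,.0046,.106]);print('hub in tool',(R.T@(h-s['ee_pos'])).round(4),'F tool',(R.T@s['ft_force']).round(2),'xdir',R[:2,0].round(3),'j',np.round(s['joint_pos'],0),s['clock'])
E
python3 -c 'from h import *;st()'
```

```text
clock: 5.18
ee_pos: [0.4364, 0.0283, 0.1073]
ee_rot: [[-0.55, -0.835, 0.0], [-0.835, 0.55, 0.0], [-0.0, -0.0, -1.0]]
ft_force: [-0.6, -1.0, 0.2]
gripper_width: -0.0001
gripper_force: 0.6
hub in tool [-0.0201 -0.0735  0.0013] F tool [ 1.18 -0.01 -0.2 ] xdir [-0.55  -0.835] j [ 30.  25. -44. 125.  27.  40. 115.] 5.1833
```

```bash
cat > ok.py <<'E'
from h import *
s=arm.get_state(); f=(s['ee_rot'].T@s['ft_force'])[0]; print('Fx',f); raise SystemExit(f>4)
E
python3 -m crank '{"offset":[[-0.0015,0.0004,0],[-0.003,0.0008,0],[-0.003,0.0008,0]],"roll":[0.02,0.04,0.04],"hand":[0,0,0]}' >/dev/null && python3 ok.py &&
python3 -m crank '{"offset":[[-0.0015,0.0004,0],[-0.003,0.0008,0],[-0.003,0.0008,0]],"roll":[0.02,0.04,0.04],"hand":[0,0,0]}' >/dev/null && python3 ok.py &&
python3 -m crank '{"offset":[[-0.0015,0.0004,0],[-0.003,0.0008,0],[-0.003,0.0008,0]],"roll":[0.02,0.04,0.04],"hand":[0,0,0]}' >/dev/null && python3 ok.py &&
python3 -m crank '{"offset":[[-0.0015,0.0004,0],[-0.003,0.0008,0],[-0.003,0.0008,0]],"roll":[0.02,0.04,0.04],"hand":[0,0,0]}' >/dev/null && python3 ok.py
python3 -c 'from h import *;st()'
```

```text
Fx 1.1870922102383525
hub in tool [-0.02   -0.0736  0.0013] F tool [ 1.19 -0.89 -1.13] xdir [-0.583 -0.812] j [ 29.  25. -43. 124.  27.  40. 112.] 5.4333False
```

```bash
sed -i 's/SystemExit(f>4)/SystemExit(int(f>4))/' ok.py
python3 -m crank '{"offset":[[-0.0015,0.0004,0],[-0.003,0.0008,0],[-0.003,0.0008,0]],"roll":[0.02,0.04,0.04],"hand":[0,0,0]}' >/dev/null && python3 ok.py &&
python3 -m crank '{"offset":[[-0.0015,0.0004,0],[-0.003,0.0008,0],[-0.003,0.0008,0]],"roll":[0.02,0.04,0.04],"hand":[0,0,0]}' >/dev/null && python3 ok.py &&
python3 -m crank '{"offset":[[-0.0015,0.0004,0],[-0.003,0.0008,0],[-0.003,0.0008,0]],"roll":[0.02,0.04,0.04],"hand":[0,0,0]}' >/dev/null && python3 ok.py &&
python3 -m crank '{"offset":[[-0.0015,0.0004,0],[-0.003,0.0008,0],[-0.003,0.0008,0]],"roll":[0.02,0.04,0.04],"hand":[0,0,0]}' >/dev/null && python3 ok.py
python3 -c 'from h import *;st()'
```

```text
Fx 1.846145733408832
Fx 1.248328045930466
Fx 2.1864676845679116
Fx 4.864245985372418
hub in tool [-0.0217 -0.0737  0.0009] F tool [ 4.86 -1.14 -1.4 ] xdir [-0.706 -0.708] j [ 26.  25. -41. 124.  25.  40. 103.] 6.4333
```

The force is rising at about 0.65 rad of swing, so the screw is snug. I'll load it gradually.

```bash

python3 -m crank '{"offset":[[0,0,0],[-0.0007,0,0],[-0.0007,0,0]],"roll":[0,0,0],"hand":[0,0,0]}' >/dev/null ; python3 -c 'from h import *;st()'
```

```text
hub in tool [-0.0214 -0.0737  0.0007] F tool [ 6.34 -1.24 -2.3 ] xdir [-0.706 -0.708] j [ 26.  25. -41. 124.  25.  40. 103.] 6.6833
```

```bash

python3 -m crank '{"offset":[[-0.0007,0,0],[-0.0014,0,0],[-0.002,0,0],[-0.002,0,0]],"roll":[0,0,0,0],"hand":[0,0,0,0]}' >/dev/null ; python3 -c 'from h import *;st()'
```

```text
hub in tool [-0.0206 -0.0739  0.0004] F tool [ 7.78 -0.79 -3.21] xdir [-0.706 -0.708] j [ 26.  25. -41. 124.  25.  40. 103.] 7.0167
```

```bash

python3 -m crank '{"offset":[[-0.0006,0,0],[-0.0012,0,-0.0005],[-0.0012,0,-0.0005]],"roll":[0,0,0],"hand":[0,0,0]}' >/dev/null ; python3 -c 'from h import *;st()';python3 -m crank '{"offset":[[0,0,0],[0,0,0],[0,0,0]],"roll":[0,0,0],"hand":[0,0,0]}' >/dev/null ; python3 -c 'from h import *;st()'
```

```text
hub in tool [-0.0202 -0.0739  0.0006] F tool [ 9.98 -1.36 -2.37] xdir [-0.706 -0.708] j [ 26.  25. -41. 123.  25.  40. 103.] 7.2667
hub in tool [-0.0202 -0.0739  0.0006] F tool [ 8.83 -1.77 -1.9 ] xdir [-0.706 -0.708] j [ 26.  25. -41. 123.  25.  40. 103.] 7.5167
```

```bash

python3 -m crank '{"offset":[[-0.0005,0,0],[-0.001,0,0],[-0.001,0,0],[-0.001,0,0],[-0.001,0,0]],"roll":[0,0,0,0,0],"hand":[0,0,0,0,0]}' >/dev/null ; python3 -c 'from h import *;st()';python3 -m crank '{"offset":[[0,0,0],[0,0,0],[0,0,0],[0,0,0],[0,0,0],[0,0,0]],"roll":[0,0,0,0,0,0],"hand":[0,0,0,0,0,0]}' >/dev/null ; python3 -c 'from h import *;st()';python3 -m crank '{"offset":[[0,0,0],[0,0,0],[0,0,0],[0,0,0],[0,0,0],[0,0,0]],"roll":[0,0,0,0,0,0],"hand":[0,0,0,0,0,0]}' >/dev/null ; python3 -c 'from h import *;st()'
python3 -c '
from h import *
s,c=wristcam();cv2.imwrite("pics/w3.png",c["color"][:,:,::-1])'
```

```text
hub in tool [-0.0198 -0.074   0.0004] F tool [10.4  -1.97 -2.98] xdir [-0.706 -0.708] j [ 26.  25. -41. 123.  25.  40. 103.] 7.9333
hub in tool [-0.0198 -0.074   0.0004] F tool [10.87 -1.97 -2.71] xdir [-0.706 -0.708] j [ 26.  25. -41. 123.  25.  40. 103.] 8.4333
hub in tool [-0.0198 -0.074   0.0004] F tool [10.73 -2.14 -2.83] xdir [-0.706 -0.708] j [ 26.  25. -41. 123.  25.  40. 103.] 8.9333
```

View pics/w3.png

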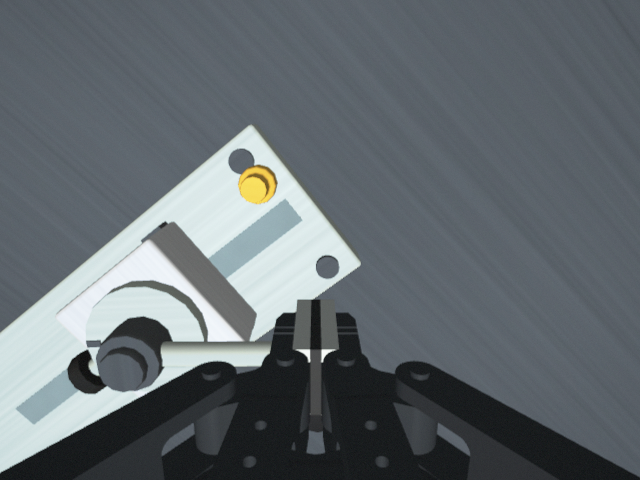

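The knob was held at about 10.7 N for over a second, and the mark sits unmoved on the block. I'll let go, lift and go over to the buffer side.

```bash

python3 -m crank '{"offset":[[0.006,0,0],[0.02,0,0],[0.025,0,-0.01],[0.025,0,-0.05],[0.025,0,-0.085],[0.025,0,-0.085]],"roll":[0,0,0,0.1,0.2,0.2],"hand":[0,0,0,0,0,0]}'
python3 - <<'E'
from h import *
st(); s=arm.get_state();R=s['ee_rot'];g=np.array([.6075,-.0079,.19]);print(R.T@(g-s['ee_pos']), 'roll',np.arctan2(R[1,0],R[0,0])%(2*np.pi)-np.deg2rad(172.8))
c=read_camera('top');im=c['color'];cv2.imwrite('pics/top2.png',cv2.resize(im[230:330,290:390,::-1],None,fx=5,fy=5,interpolation=cv2.INTER_CUBIC))
E
```

```text
clock: 9.48
ee_pos: [0.4326, 0.0295, 0.1983]
ee_rot: [[-0.834, -0.551, 0.011], [-0.551, 0.834, 0.0], [-0.009, -0.006, -1.0]]
ft_force: [1.3, 0.1, 0.6]
gripper_width: 0.0002
gripper_force: 0.0
hub in tool [-0.049  -0.0623  0.0932] F tool [-1.12 -0.6  -0.61] xdir [-0.834 -0.551] j [ 34.  13. -45. 122.  13.  49. 104.] 9.4833
[-0.12520996 -0.12764704  0.01021942] roll 0.7097444241703967
```

View pics/top2.png

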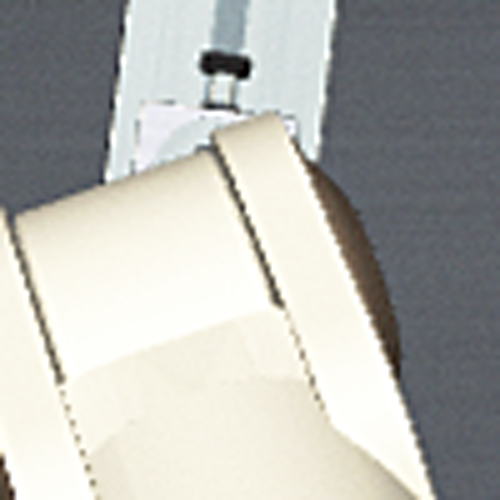

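The arm hides the lever here, but the buffer is still at (335,243), so the stop hasn't shifted. Moving beyond the buffer.

```bash

python3 -m crank '{"offset":[[-0.021,-0.021,0],[-0.042,-0.042,0],[-0.063,-0.064,0],[-0.084,-0.085,0],[-0.105,-0.106,0],[-0.125,-0.128,0],[-0.125,-0.128,0.01],[-0.125,-0.128,0.01]],"roll":[0.12,0.24,0.36,0.48,0.6,0.71,0.71,0.71],"hand":[0,0,0,0,0,0,0,0]}'
python3 - <<'E'
from h import *
st(); s,c=wristcam();cv2.imwrite('pics/w4.png',c['color'][:,:,::-1]);R=s['ee_rot'];g=np.array([.6075,-.0079,.05]);print(R.T@(g-s['ee_pos']), 'roll',np.arctan2(R[1,0],R[0,0])%(2*np.pi)-np.deg2rad(172.8))
for p in ([.5088,.0046,.085],[.5629,-.0023,.036],[.456,.058,.106]):
  q=c['R']@np.array(p)+c['t'];print(c['fx']*q[0]/q[2]+c['cx'],c['fy']*q[1]/q[2]+c['cy'])
E
```

```text
clock: 10.2
ee_pos: [0.603, -0.0088, 0.1798]
ee_rot: [[-0.993, 0.12, -0.003], [0.12, 0.993, 0.001], [0.003, 0.001, -1.0]]
ft_force: [-0.1, -0.4, -0.7]
gripper_width: 0.0001
gripper_force: 0.0
hub in tool [0.0949 0.0019 0.0741] F tool [ 0.01 -0.36  0.65] xdir [-0.993  0.12 ] j [ 22.  30. -31.  99.  18.  56.  67.] 10.2
[-0.00481887  0.00130887  0.12980983] roll 0.005159541505741494
317.0896178486689 66.96582267496731
315.9816125146867 170.63870626597802
440.68244016385654 -105.7618420730569
```

View pics/w4.png

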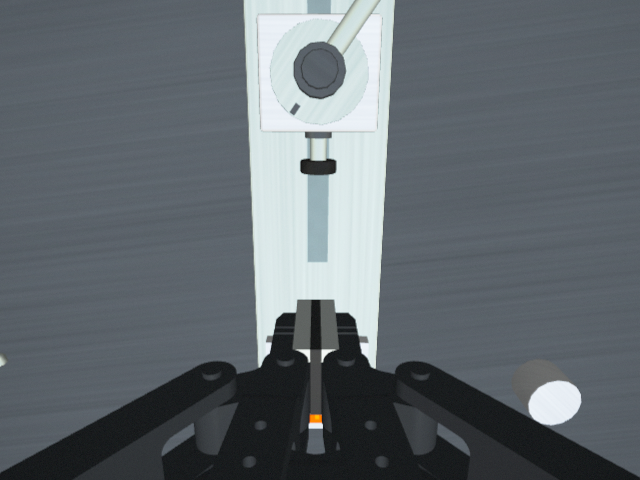

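The wrist view shows the buffer front at (318,170), within about 1 mm of the prediction, and the lever turned. Descending.

```bash

python3 -m crank '{"offset":[[-0.005,0.001,0.03],[-0.005,0.001,0.065],[-0.005,0.001,0.1],[-0.005,0.001,0.12],[-0.005,0.001,0.129],[-0.005,0.001,0.129]],"roll":[0,0,0,0,0,0],"hand":[0,0,0,0,0,0]}' >/dev/null
python3 - <<'E'
from h import *
st(); s=arm.get_state();R=s['ee_rot'];g=np.array([.5629,-.0023,.051]);print(s['ee_pos'],R.T@(g-s['ee_pos']), 'roll',np.arctan2(R[1,0],R[0,0])%(2*np.pi)-np.deg2rad(172.8))
E
```

```text
hub in tool [ 0.0977  0.001  -0.054 ] F tool [0.27 0.02 0.1 ] xdir [-0.993  0.119] j [ 18.  40. -26. 102.  24.  43.  62.] 10.75
[ 0.60544942 -0.00799218  0.05153257] [0.04292094 0.00059578 0.00075839] roll 0.006555453337527162
```

```bash

python3 -m crank '{"offset":[[0.012,0,0],[0.02,0,0],[0.026,0,0],[0.03,0.0,0],[0.033,0,0],[0.033,0,0]],"roll":[0,0,0,0,0,0],"hand":[0,0,0,0,0,0]}' >/dev/null;python3 -c 'from h import *;st()'; python3 -m crank '{"offset":[[0.001,0,0],[0.002,0,0],[0.002,0,0]],"roll":[0,0,0],"hand":[0,0,0]}' >/dev/null;python3 -c 'from h import *;st()'
```

```text
hub in tool [ 0.0671  0.0012 -0.0515] F tool [-0.    0.06 -0.43] xdir [-0.993  0.12 ] j [ 18.  38. -26. 107.  25.  41.  61.] 11.25
hub in tool [ 0.066   0.0012 -0.052 ] F tool [-1.17 -0.32 -1.09] xdir [-0.993  0.121] j [ 18.  38. -26. 107.  25.  41.  61.] 11.5
```

```bash

python3 -m crank '{"offset":[[0.001,0,0],[0.002,0,0],[0.003,0,0],[0.003,0,0],[0.003,0,0]],"roll":[0,0,0,0,0],"hand":[0,0,0,0,0]}' >/dev/null;python3 -c 'from h import *;st()'; python3 -m crank '{"offset":[[0.001,0,0],[0.002,0,0],[0.003,0,0],[0.003,0,0],[0.003,0,0]],"roll":[0,0,0,0,0],"hand":[0,0,0,0,0]}' >/dev/null;python3 -c 'from h import *;st()'
```

```text
hub in tool [ 0.063   0.0011 -0.052 ] F tool [-4.47  0.08 -0.41] xdir [-0.993  0.121] j [ 18.  37. -26. 108.  25.  41.  61.] 11.9167
hub in tool [ 0.0602  0.0011 -0.052 ] F tool [-5.41  0.08  0.16] xdir [-0.993  0.121] j [ 18.  37. -26. 108.  25.  40.  60.] 12.3333
```

```bash

python3 -m crank '{"offset":[[0.0005,0,0],[0.001,0,0],[0.001,0,0],[0.001,0,0],[0.001,0,0],[0.001,0,0],[0.001,0,0]],"roll":[0,0,0,0,0,0,0],"hand":[0,0,0,0,0,0,0]}' >/dev/null;python3 -c 'from h import *;st()'; python3 -m crank '{"offset":[[0,0,0],[0,0,0],[0,0,0],[0,0,0],[0,0,0],[0,0,0],[0,0,0],[0,0,0]],"roll":[0,0,0,0,0,0,0,0],"hand":[0,0,0,0,0,0,0,0]}' >/dev/null;python3 -c 'from h import *;st()'
```

```text
hub in tool [ 0.0594  0.0011 -0.052 ] F tool [-5.85 -1.01  0.68] xdir [-0.993  0.121] j [ 18.  37. -26. 108.  25.  40.  60.] 12.9167
hub in tool [ 0.0595  0.0011 -0.052 ] F tool [-6.26 -0.91  0.23] xdir [-0.993  0.121] j [ 18.  37. -26. 108.  25.  40.  60.] 13.5833
```

About 6.3 N, so roughly 7 mm in, held for over a second. Retracting, then lifting clear.

```bash

python3 -m crank '{"offset":[[-0.006,0,0],[-0.02,0,0],[-0.035,0,0],[-0.035,0,-0.04],[-0.035,0,-0.08],[-0.035,0,-0.12],[-0.035,0,-0.13],[-0.035,0,-0.13]],"roll":[0,0,0,0,0,0,0,0],"hand":[0,0,0,0,0,0,0,0]}'
python3 - <<'E'
from h import *
st(); s,c=wristcam();cv2.imwrite('pics/w5.png',c['color'][:,:,::-1])
for p in ([.5088,.0046,.085],[.5252,-.0138,.061],[.5629,-.0023,.036]):
  q=c['R']@np.array(p)+c['t'];print(c['fx']*q[0]/q[2]+c['cx'],c['fy']*q[1]/q[2]+c['cy'])
E
```

```text
clock: 14.25
ee_pos: [0.6026, -0.0071, 0.1872]
ee_rot: [[-0.993, 0.12, 0.004], [0.12, 0.993, -0.0], [-0.004, 0.0, -1.0]]
ft_force: [1.6, 0.2, -0.1]
gripper_width: 0.0001
gripper_force: 0.0
hub in tool [0.0948 0.0004 0.0808] F tool [-1.59  0.41  0.07] xdir [-0.993  0.12 ] j [ 22.  29. -31. 100.  18.  56.  67.] 14.25
313.9035732322405 68.07117303772526
284.3798474635212 108.3828593547058
313.58864196793064 168.37985971441356
```

View pics/w5.png

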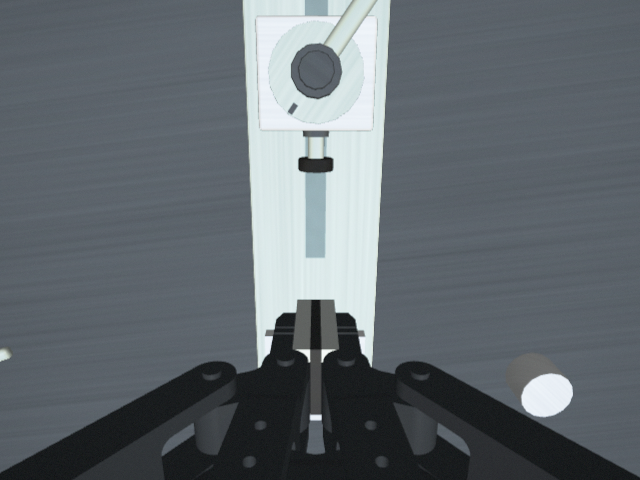

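The buffer is out and the stop is in place. As a quick check, I'll compare the mark's position relative to the hub before tightening (w2) and now.

```bash
python3 - <<'E'
from h import *
c0=read_camera('wrist');T=np.array(c0['tool_from_camera'])
def cam(R,p):
    R=np.array(R);Rc=R@T[:3,:3];o=R@T[:3,3]+p;c=dict(c0);c['R']=Rc.T;c['t']=-Rc.T@o;return c
A=cam([[-.354,-.935,.002],[-.935,.354,-.002],[.001,-.003,-1]],np.array([.4337,.0122,.1118]))
B=cam([[-.993,.12,.004],[.12,.993,0],[-.004,0,-1]],np.array([.6026,-.0071,.1872]))
D=cam([[-.993,.12,-.003],[.12,.993,.001],[.003,.001,-1]],np.array([.603,-.0088,.1798]))
for n,c,m in (('before',A,(103.5,317)),('after',B,(292.5,108.5)),('w4',D,(294.5,108.5))):
    M=cast(c,m,.061);print(n,M, np.linalg.norm(M[:2]-[.5088,.0046]))
E
```

```text
before [ 0.52461468 -0.00936005  0.061     ] 0.02109471546576985
after [ 0.52604771 -0.00946816  0.061     ] 0.022257511297039977
w4 [ 0.52584506 -0.00939697  0.061     ] 0.022055589870024244
```

The mark is unmoved: within 1.5 mm before and after, and the calibration is only good to about 2 mm.

```bash
python3 -m crank '{"offset":[[0,0,-0.02],[0,0,-0.03],[0,0,-0.03],[0,0,-0.03]],"roll":[0,0,0,0],"hand":[0,0,0,0]}' && python3 -c 'from rig import arm;print(arm.sign_off())'
```

```text
clock: 14.68
ee_pos: [0.601, -0.0077, 0.2131]
ee_rot: [[-0.993, 0.12, -0.001], [0.12, 0.993, 0.0], [0.001, -0.0, -1.0]]
ft_force: [-0.5, 0.2, -0.3]
gripper_width: -0.0001
gripper_force: 0.0
the job is handed in; nothing more can be done
None
```

I handed the job in at 14.7 s (no verdict came back): the screw is snug, the knob was held at about 10.7 N and the buffer about 7 mm in, each for over a second, the pictures show no shift of stop or collar mark, and the arm is clear.

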